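Count along the rack's rail and push the can into the third gap

ROBOT

A 6-joint arm with a two-finger parallel gripper is mounted at the origin on a cart in front of the work surface, level with it; the furniture and walls round the work are solid. World frame = base frame: x ahead of the robot, y to its left, z up, the work surface at z = 0. Lengths are in m, angles in rad, forces in N, time in s.
With the tool pointing down it reaches from about 0.35 to 0.775 m from the base axis. Payload 7.3 kg.
Tool frame: the origin (TCP) lies at the centre of the arm's flange, where the gripper is bolted on; the fingertips stand 178 mm ahead of it and the grasp point (between the pads) lies 159 mm ahead of it; z points along the fingers, y is the line along which they close (so a half turn about z gives the same grasp; the last joint's range is limited). The gripper opens to 92 mm and grips with 3 to 60 N. Pads are 19 mm wide; open, the fingers measure 130 mm over their backs; the gripper's body (75 mm by 190 mm) begins 47 mm behind the grasp point.
Start: joints at [0.963, 0.342, 1.524, -0, 1.275, -0.146], TCP at [0.234, 0.47, 0.405] pointing down, gripper open.
Joint ranges: [-2.53, 2.53], [-0.77, 2.02], [0.04, 2.7], [-1, 4.14], [0.28, 2.66], [-3.11, 3.11]. Speed limits (rad/s): [2.57, 2.57, 3.14, 3.14, 3.14, 3.14].

INTERFACE

Orientations are given as [roll, pitch, yaw] about the fixed x, y, z axes, in that order (R = Rz(yaw) Ry(pitch) Rx(roll)).
In Python, from cell import telemetry, vision, ticket gives the robot as it stands.
- The arm moves only by the shell command python3 -m crank 'ROWS' [FORCE]. ROWS is JSON, a list of rows, each a list of 5 numbers: the gripper command: -1 is shut, 1 is fully open, values between are in proportion, then the shift along the tool's x, y, z in mm, then the turn about the tool's z in rad. In form: [[fingers, dx, dy, dz, roll], ...]. A call has 1 to 12 rows; each row is the pose to reach, as a shift and turn from the pose commanded when the call began, along the tool's axes at that moment; what a row does not reach only later rows make up. A row lasts 1/12 s, in which the tool goes at most 41.7 mm and 7.16 degrees, less where a joint would pass 70% of its speed; a pose out of reach is approached as far as the arm can. A call with a gripper value outside its range is refused whole. The fingers move at their own pace and stop on an object; FORCE is the grip in N (left out, the last holds). Time passes only in rows, so rows that repeat a pose let the fingers close. It gives the time, the measured TCP pose, the force, the opening and the grip force at its end, in the units of the state.
- telemetry.observe(): the state, without advancing time (a new reading comes with each control period).
- vision.read_camera(name): name is "scene" or "top" or "wrist"; returns (picture, depth): 384x512x3 uint8, red, green, blue; 384x512 float32, m along the optical axis (not along the pixel's ray), 0 where there is no reading.
- vision.get_calibration(name): a dict with "camera_matrix" (3x3 intrinsics, pixels), "rvec" (rotation vector, rad) and "tvec" (3), from world to camera coordinates, as OpenCV has them. Camera axes: x right, y down, z forward; pixel columns grow to the right and rows downward; lengths in m; the calibration is good to about 2 mm. A picture is of the moment at which its call begins: read the wrist's pose just before it. get_calibration takes no time and is no camera call; for the wrist camera it gives the pose at the moment of the call.
- ticket.hand_in(): hands the job in; it is judged then, once.
The state is a dict: "time": time; "qpos": joint angles; "qvel": joint speeds; "joint_efforts": joint torques, N m; "tool_pos": TCP position; "tool_rot": TCP orientation; "contact_force": force on the tool from outside, world axes, zero at the start; "torque": the same for the moment, N m; "opening": finger opening in m; "grip_force": force on a finger pad.
Only numpy, scipy, OpenCV 4.12 (cv2) and the standard library are available. Lean on these libraries where they do the work, as an engineer would, in place of code of your own. Each camera call takes 0.05 s, during which the arm holds its last target. There are 200 camera calls.

TASK

Starting at the red end of the white divider rack, run a fingertip along the rail at its back, over the black sleeves behind the first, second and third gap in that order and the bare steel between them, and do not touch the fourth sleeve. Then push the can that stands in front of the rack along the worktop into that third gap, fully home against the back and upright. Only push the can, never pick it up or knock it over, and leave the espresso cup, the flat tin and the salt shaker where they are.

Things in the scene. Friction and masses are not known exactly. Their poses are not given: they have to be found in the camera images.
- rack: fixed white divider rack, no floor, four equal gaps 72 mm wide (pitch 78), open to the front and above, five dividers 6 mm thick, 42 mm high, with rounded noses. Origin on the worktop in the rack's middle; own x to the back, y along the rack, z up. Noses end at x = -38 mm; back panel's inner face, where a pushed-in can stops, at x = +31 mm
- rail_mid (a point): middle of the rail's axis (x = +40, y = 0, z = 62 mm of the rack). The rail is a straight rigid round bar 12 mm thick along y over the whole rack, above its back panel, top at z = 68 mm, free above: come down slowly, gripper shut. Bare steel for 48 mm between sleeves, a black sleeve of the same thickness, 30 mm long, behind the middle of each gap
- red_end: fixed red end panel of the rack, 82 x 12 x 52 mm, axes as the rack, origin under its centre; it closes one end of the rack (own y of the rack +165 or -165 mm, changes from start to start). Gaps are counted from here: the gap beside it is the first.
- white_end: fixed white end panel, the same size, at the other end of the rack
- can: loose food can, white with a blue band and green peas, upright cylinder 57 mm in diameter, 72 mm high, 0.13 to 0.25 kg; origin at the centre of its underside. It stands on the worktop between robot and rack, clear of the dividers. Pushed with fingertips about 35 mm up it slides upright, stops with the push, and its top stays clear of the hand. Fully home, its centre is at x = +2 mm of the rack.
- rail_a: black sleeve of the rail behind the gap that is first from the rack's +y end (seen along the rack's own y axis), 30 mm long, 12 mm thick; origin at its centre on the rail's axis, 6 mm below its top, axes as the rack
- gap_a (a point): point on the worktop in the middle of the gap that is first from the rack's +y end, at x = 0 of the rack, axes as the rack
- rail_b: black sleeve of the rail behind the gap that is second from the +y end (seen along the rack's own y axis), 30 mm long, 12 mm thick; origin at its centre on the rail's axis, 6 mm below its top, axes as the rack
- gap_b (a point): point on the worktop in the middle of the gap that is second from the +y end, at x = 0 of the rack, axes as the rack
- rail_c: black sleeve of the rail behind the gap that is third from the +y end (seen along the rack's own y axis), 30 mm long, 12 mm thick; origin at its centre on the rail's axis, 6 mm below its top, axes as the rack
- gap_c (a point): point on the worktop in the middle of the gap that is third from the +y end, at x = 0 of the rack, axes as the rack
- rail_d: black sleeve of the rail behind the gap that is fourth from the +y end, so the last at the -y end (seen along the rack's own y axis), 30 mm long, 12 mm thick; origin at its centre on the rail's axis, 6 mm below its top, axes as the rack
- gap_d (a point): point on the worktop in the middle of the gap that is fourth from the +y end, so the last at the -y end, at x = 0 of the rack, axes as the rack
- bare_ab: bare steel length of the rail between sleeves rail_a and rail_b, 48 mm long, 12 mm thick, origin at its centre on the rail's axis, axes as the rack
- bare_bc: bare steel length of the rail between sleeves rail_b and rail_c, 48 mm long, 12 mm thick, origin at its centre on the rail's axis, axes as the rack
- bare_cd: bare steel length of the rail between sleeves rail_c and rail_d, 48 mm long, 12 mm thick, origin at its centre on the rail's axis, axes as the rack
- cup: loose white espresso cup with a handle, 63 x 92 x 51 mm, origin under its centre; bystander to the left of the can
- flat_tin: loose flat oblong golden tin with a blue top, 63 x 105 x 24 mm, origin under its centre; bystander to the right of the can
- salt: loose salt shaker, clear with a grey top, 44 mm in diameter, 90 mm high, origin under its centre; bystander beyond the left end of the rack
Mind the look-alikes: they are no part of the job. Leave any orange or purple look-alike of the can alone.

How it is judged:
On the way, in this order (a step that is already met when the one before it is completed fails the run):
1. a fingertip touches the rail's sleeve behind the first gap from the red end (((y of red_end in the frame of rack above 0 m and contact force between the fingers and rail_a above 0.3 N) or (y of red_end in the frame of rack below 0 m and contact force between the fingers and rail_d above 0.3 N))), for 0.05 s.
2. then it runs over the bare rail before the second sleeve, touching the bare steel alone (((y of red_end in the frame of rack above 0 m and contact force between the fingers and bare_ab above 0.3 N and contact force between the fingers and rail_a below 0.1 N and contact force between the fingers and rail_b below 0.1 N) or (y of red_end in the frame of rack below 0 m and contact force between the fingers and bare_cd above 0.3 N and contact force between the fingers and rail_c below 0.1 N and contact force between the fingers and rail_d below 0.1 N))), for 0.03 s.
3. then the sleeve behind the second gap (((y of red_end in the frame of rack above 0 m and contact force between the fingers and rail_b above 0.3 N) or (y of red_end in the frame of rack below 0 m and contact force between the fingers and rail_c above 0.3 N))), for 0.05 s.
4. then it runs over the bare rail before the third sleeve, touching the bare steel alone (((y of red_end in the frame of rack above 0 m and contact force between the fingers and bare_bc above 0.3 N and contact force between the fingers and rail_b below 0.1 N and contact force between the fingers and rail_c below 0.1 N) or (y of red_end in the frame of rack below 0 m and contact force between the fingers and bare_bc above 0.3 N and contact force between the fingers and rail_b below 0.1 N and contact force between the fingers and rail_c below 0.1 N))), for 0.03 s.
5. then the sleeve behind the third gap (((y of red_end in the frame of rack above 0 m and contact force between the fingers and rail_c above 0.3 N) or (y of red_end in the frame of rack below 0 m and contact force between the fingers and rail_b above 0.3 N))), for 0.05 s.
6. then the can stands home in the third gap (((y of red_end in the frame of rack above 0 m and y of can in the frame of gap_c between -0.012 and 0.012 m and x of can in the frame of rack between -0.006 and 0.008 m and angle between can's own z axis and vertical below 0.1 rad and height (world z) of can below 0.006 m) or (y of red_end in the frame of rack below 0 m and y of can in the frame of gap_b between -0.012 and 0.012 m and x of can in the frame of rack between -0.006 and 0.008 m and angle between can's own z axis and vertical below 0.1 rad and height (world z) of can below 0.006 m))), for 0.2 s.
At the end, for the whole second after the job is handed in: the can stands upright (within 0.1 rad) on the worktop in the third gap counted from the red end, its centre within 12 mm of the gap's middle line and no more than about 8 mm short of touching the back panel, at rest; the cup, the flat tin and the salt shaker are within 20 mm of where they stood (((y of red_end in the frame of rack above 0 m and y of can in the frame of gap_c between -0.012 and 0.012 m and x of can in the frame of rack between -0.006 and 0.008 m and angle between can's own z axis and vertical below 0.1 rad and height (world z) of can below 0.006 m) or (y of red_end in the frame of rack below 0 m and y of can in the frame of gap_b between -0.012 and 0.012 m and x of can in the frame of rack between -0.006 and 0.008 m and angle between can's own z axis and vertical below 0.1 rad and height (world z) of can below 0.006 m)) and linear speed of can below 0.01 m/s and distance of each of cup, flat_tin, salt from where it was at the start of the episode below 0.02 m).
It fails at once if the fingers touch the rail's sleeve behind the fourth gap ((y of red_end in the frame of rack above 0 m and contact force between the fingers and rail_d above 0.3 N) or (y of red_end in the frame of rack below 0 m and contact force between the fingers and rail_a above 0.3 N)).
It fails at once if the can is lifted off the worktop (15 mm) (height (world z) of can above 0.015 m).
It fails at once if the can is tipped by more than 0.4 rad (angle between can's own z axis and vertical above 0.4 rad).
It fails at once if the espresso cup, the flat tin or the salt shaker is moved by more than 20 mm (distance of any of cup, flat_tin, salt from where it was at the start of the episode above 0.02 m).
It also fails if it takes over 72 s, if anything falls off the work surface, if the arm or the gripper's body presses on something with over 40 N, if the wrist force passes 120 N, or if a joint passes its speed limit or range.

## Working session

There is one attempt and no reset: what is moved stays moved. The work goes in short steps, Python scripts to look and compute and a shell command to move; the robot and the scene stay as the last step left them, time stands still between calls to the robot, and variables do not carry over. Pictures are saved under pics/ and viewed, at most 10 in all, crops included, and the job is handed in when it is done.

```bash
mkdir -p pics
cat > h.py <<'E'
import numpy as np, cv2
from cell import telemetry, vision
def cal(n):
    c=vision.get_calibration(n); R=cv2.Rodrigues(np.array(c["rvec"],float))[0]
    return np.array(c["camera_matrix"],float),R,np.array(c["tvec"],float).ravel()
def ray(c,u,v,z):
    K,R,t=c; d=R.T@np.linalg.solve(K,[u,v,1.]); o=-R.T@t
    return o+d*(z-o[2])/d[2]
def cloud(c,D):
    K,R,t=c; v,u=np.indices(D.shape)
    P=np.stack([(u-K[0,2])/K[0,0]*D,(v-K[1,2])/K[1,1]*D,D],-1)
    return (P-t)@R
E
python3 - <<'E'
from h import *
for n in("scene","top"):
    p,d=vision.read_camera(n); cv2.imwrite(f"pics/{n}.png",p[...,::-1]); np.savez(f"{n}.npz",p=p,d=d)
    K,R,t=cal(n);print(n,-R.T@t)
s=telemetry.observe();print(s)
E
```

```text
scene [-0.08864713 -0.89926198  0.64139608]
top [ 0.37494936 -0.03891055  1.04819666]
{'time': 0.1, 'qpos': array([ 9.63012785e-01,  3.42621951e-01,  1.52491648e+00, -8.83272209e-06,
        1.27540354e+00, -1.46007039e-01]), 'qvel': array([-0.0009423 , -0.00171547, -0.00213675, -0.00119542,  0.00039427,
        0.00023581]), 'joint_efforts': array([ 1.64785597e-03, -4.32005453e+01, -2.44693923e+01,  7.20670586e-02,
        5.25534747e-02, -6.57912415e-05]), 'tool_pos': array([0.23382048, 0.46991689, 0.40413219]), 'tool_rot': array([-3.14025646e+00, -1.87953868e-04,  2.67981860e+00]), 'contact_force': array([-0.20526189,  0.35397041,  1.05803559]), 'torque': array([-0.00541228, -0.02320885, -0.01442025]), 'grip_force': 0.0, 'opening': 0.09179854689290817}
```

View pics/top.png

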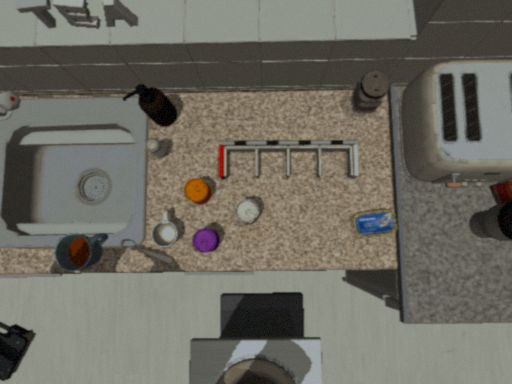

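View pics/scene.png

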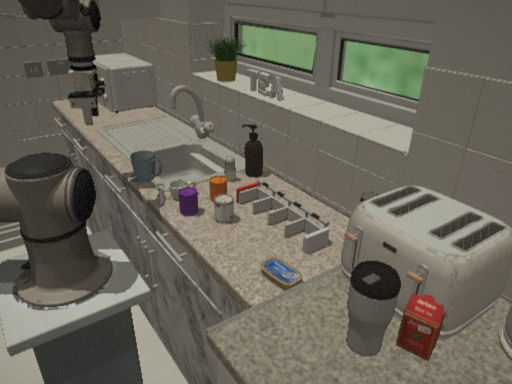

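The top view shows the rack with its red end on the left (221,160), the third gap from red at about (304,160), the salt shaker at (153,147), the cup at (165,232) and the tin at (375,222). Three things could be the can: white (248,211), orange (198,190) and purple (205,240). I choose the white one and will check it in a crop.

Run:
```python
from h import *
z=np.load("top.npz");p,d=z["p"],z["d"];c=cal("top");P=cloud(c,d)
hsv=cv2.cvtColor(p,cv2.COLOR_RGB2HSV).astype(int)
roi=np.zeros(d.shape,bool);roi[130:185,212:365]=1
Z=P[...,2]
red=roi&((hsv[...,0]<8)|(hsv[...,0]>172))&(hsv[...,1]>130)&(hsv[...,2]>80)
def rect(m,h):
    v,u=np.nonzero(m); q=np.array([ray(c,a,b,h)[:2] for a,b in zip(u,v)],np.float32)
    return cv2.minAreaRect(q),len(q),np.median(Z[m])
print("red",rect(red&(Z>.04),.052))
m=roi&(Z>.03); print("rack",rect(m,.05))
rail=roi&(Z>.055);r=rect(rail,.068);print("rail",r)
# sleeves black
bl=roi&(hsv[...,2]<60); bl[150:]=0
n,l,s,ce=cv2.connectedComponentsWithStats(bl.astype(np.uint8))
for i in range(1,n):
    if s[i,4]>10: print("black",s[i],ray(c,*ce[i],.067))
roi2=np.zeros(d.shape,bool);roi2[195:228,232:265]=1
m=roi2&(Z>.055);v,u=np.nonzero(m);print("can",ray(c,u.mean(),v.mean(),.072),cv2.minEnclosingCircle(np.array([ray(c,a,b,.072)[:2] for a,b in zip(u,v)],np.float32)))
for nm,(a,b,e,f),h in(("orange",(175,207,182,214),.05),("purple",(226,255,190,222),.05),("cup",(208,250,148,184),.03),("tin",(205,240,350,400),.015),("salt",(132,162,143,170),.05),("mill",(70,115,350,392),.05)):
    k=np.zeros(d.shape,bool);k[a:b,e:f]=1;k&=Z>h
    q=P[k];print(nm,q.min(0).round(3),q.max(0).round(3))
a=cv2.resize(p[125:255,140:270],(500,500),interpolation=2)
s=np.load("scene.npz")["p"];b=cv2.resize(s[170:240,170:260],(640,500),interpolation=2)
cv2.imwrite("pics/crop.png",cv2.resize(np.hstack([a,b]),(800,350))[...,::-1])
```

```text
red (((0.583434522151947, 0.0780765637755394), (0.01223805733025074, 0.08000332862138748), 89.99335479736328), 152, np.float64(0.05188201651173469))
rack (((0.5873158574104309, -0.09091132879257202), (0.36348238587379456, 0.13491837680339813), 88.23259735107422), 1962, np.float64(0.04922058207560451))
rail (((0.5834863185882568, -0.089973583817482), (0.35692793130874634, 0.132485494017601), 88.23261260986328), 706, np.float64(0.06697169030767577))
black [235 141  11   4  44] [0.62257046 0.02897489 0.067     ]
black [267 141  11   4  44] [ 0.62120172 -0.04862913  0.067     ]
black [299 141  12   4  43] [ 0.61998367 -0.12586966  0.067     ]
black [331 141  12   3  34] [ 0.61960536 -0.2052704   0.067     ]
can [0.45613547 0.01436329 0.072     ] ((0.45985355973243713, 0.0003900498850271106), 0.043285954743623734)
orange [ 0.375 -0.039  0.05 ] [0.537 0.164 1.048]
purple [ 0.361 -0.039  0.05 ] [0.417 0.143 1.048]
cup [ 0.375 -0.039  0.03 ] [0.466 0.246 1.048]
tin [ 0.375 -0.361  0.015] [ 0.469 -0.039  1.048]
salt [ 0.375 -0.039  0.051] [0.635 0.255 1.048]
mill [ 0.375 -0.349  0.05 ] [ 0.785 -0.039  1.048]
```

View pics/crop.png

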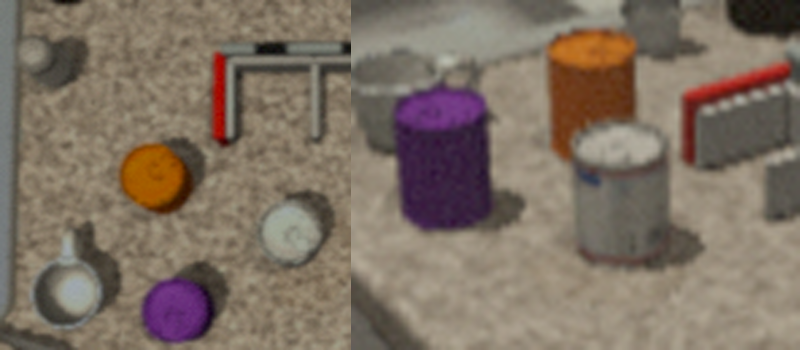

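The crop shows the white can, with its blue band, between the purple and orange look-alikes, so the choice stands. Next I move over the rack with the tool turned to rack axes and the gripper shut.

```bash
python3 -m crank '[[-1,-492,-314,0,1.122],[-1,-492,-314,0,1.122],[-1,-492,-314,0,1.122],[-1,-492,-314,0,1.122],[-1,-492,-314,0,1.122],[-1,-492,-314,0,1.122],[-1,-492,-314,0,1.122],[-1,-492,-314,0,1.122],[-1,-492,-314,0,1.122],[-1,-492,-314,0,1.122],[-1,-492,-314,0,1.122],[-1,-492,-314,0,1.122]]' 20 && python3 -m crank '[[-1,0,0,0,0],[-1,0,0,0,0],[-1,0,0,0,0]]'
python3 - <<'E'
from h import *
s=telemetry.observe();print(s["tool_pos"],s["tool_rot"],s["opening"],s["contact_force"])
c=cal("wrist");p,d=vision.read_camera("wrist");cv2.imwrite("pics/w1.png",p[...,::-1]);np.savez("w1.npz",p=p,d=d,K=c[0],R=c[1],t=c[2])
print(-c[1].T@c[2])
z=np.load("top.npz");p,d=z["p"],z["d"];P=cloud(cal("top"),d)
for nm,(a,b,e,f),h in(("can",(190,230,230,268),.05),("orange",(175,207,182,214),.05),("purple",(226,255,190,222),.05),("cup",(208,250,148,184),.03),("salt",(132,162,143,170),.05)):
    k=np.zeros(d.shape,bool);k[a:b,e:f]=1;k&=(P[...,2]>h)&(d>.3)
    q=P[k];print(nm,q.min(0).round(3),q.max(0).round(3),q.mean(0).round(3))
E
```

```text
time: 1.1
tool_pos: [0.4919, 0.0393, 0.4045]
tool_rot: [-3.141, -0.0, 1.558]
contact_force: [0.5, 0.9, -0.3]
opening: 0.0164
grip_force: 0.0
time: 1.35
tool_pos: [0.4911, 0.0415, 0.4042]
tool_rot: [-3.14, -0.001, 1.557]
contact_force: [-0.0, -0.2, 0.0]
opening: 0.0006
grip_force: 0.0
[0.49109526 0.04146577 0.4042047 ] [-3.14007136e+00 -5.31767662e-04  1.55696588e+00] 0.0006099647423925515 [-0.01353517 -0.22217641  0.02447085]
[0.4927928  0.11775337 0.38468607]
can [ 0.428 -0.013  0.052] [0.484 0.042 0.076] [0.456 0.015 0.069]
orange [0.48  0.108 0.05 ] [0.537 0.164 0.076] [0.508 0.135 0.069]
purple [0.361 0.087 0.05 ] [0.417 0.143 0.075] [0.39  0.114 0.069]
cup [0.376 0.184 0.03 ] [0.466 0.246 0.055] [0.418 0.219 0.045]
salt [0.601 0.22  0.051] [0.635 0.255 0.092] [0.616 0.235 0.078]
```

View pics/w1.png

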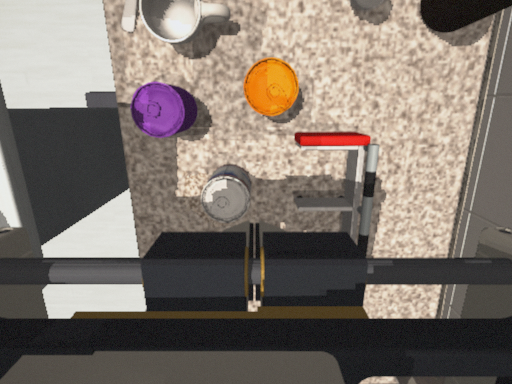

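The wrist view shows the can at (226,197), orange at (271,87), purple at (160,109), the red end at (333,140) and the first sleeve at (369,183). Next I move over sleeve A and stop about 20 mm above it.

```bash
python3 -m crank '[[-1,-11,131,0,0],[-1,-11,131,0,0],[-1,-11,131,0,0],[-1,-11,131,0,0],[-1,-11,131,70,0],[-1,-11,131,100,0],[-1,-11,131,120,0],[-1,-11,131,136,0],[-1,-11,131,136,0],[-1,-11,131,136,0],[-1,-11,131,136,0],[-1,-11,131,136,0]]'
python3 - <<'E'
from h import *
c=cal("wrist");p,d=vision.read_camera("wrist");cv2.imwrite("pics/w2.png",p[...,::-1])
E
```

```text
time: 2.4
tool_pos: [0.6227, 0.0293, 0.2712]
tool_rot: [3.137, 0.0, 1.559]
contact_force: [-1.1, -0.2, 0.4]
opening: 0.0
grip_force: 0.0
```

View pics/w2.png

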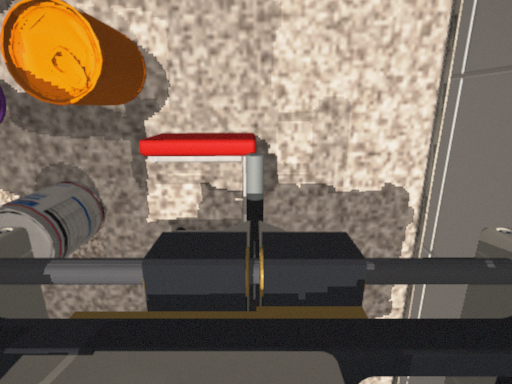

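The rail (254,180) and black sleeve A (255,207) line up with the shut fingertips at column 254, so I descend slowly.

```bash
python3 -m crank '[[-1,0,0,5,0],[-1,0,0,10,0],[-1,0,0,14,0],[-1,0,0,17,0],[-1,0,0,18,0],[-1,0,0,19,0],[-1,0,0,20,0],[-1,0,0,20,0]]'
```

```text
time: 3.12
tool_pos: [0.6222, 0.0287, 0.2486]
tool_rot: [-3.141, -0.0, 1.558]
contact_force: [-0.6, -0.5, 0.3]
opening: 0.0006
grip_force: 0.0
```

```bash
python3 -m crank '[[-1,0,0,1,0],[-1,0,0,1.5,0],[-1,0,0,2,0],[-1,0,0,2.5,0],[-1,0,0,3,0],[-1,0,0,3,0]]'
```

```text
time: 3.62
tool_pos: [0.6222, 0.0287, 0.2462]
tool_rot: [3.141, -0.0, 1.558]
contact_force: [-1.2, -0.6, 3.7]
opening: -0.0
grip_force: 1.7
```

```bash
python3 -m crank '[[-1,0,0,0.5,0],[-1,0,0,1,0],[-1,0,0,1,0]]'
```

```text
time: 3.87
tool_pos: [0.6222, 0.0287, 0.2461]
tool_rot: [3.141, 0.0, 1.558]
contact_force: [-4.4, -0.4, 10.0]
opening: 0.0007
grip_force: 4.8
```

```bash
python3 -m crank '[[-1,-6,0,0,0],[-1,-12,0,0,0],[-1,-18,0,0,0],[-1,-24,0,0,0],[-1,-30,0,0,0],[-1,-36,0,0,0],[-1,-42,0,0,0],[-1,-48,0,0,0],[-1,-54,0,0,0],[-1,-60,0,0,0],[-1,-66,0,0,0],[-1,-72,0,0,0]]'
```

```text
time: 4.87
tool_pos: [0.6218, -0.0424, 0.2461]
tool_rot: [3.138, -0.002, 1.558]
contact_force: [-0.1, 6.4, 8.1]
opening: 0.0008
grip_force: 3.9
```

```bash
python3 -m crank '[[-1,-7,0,0,0],[-1,-14,0,0,0],[-1,-21,0,0,0],[-1,-28,0,0,0],[-1,-35,0,0,0],[-1,-42,0,0,0],[-1,-49,0,0,0],[-1,-56,0,0,0],[-1,-63,0,0,0],[-1,-70,0,0,0],[-1,-77,0,0,0],[-1,-82,0,0,0]]'; python3 -m crank '[[-1,0,0,0,0],[-1,0,0,0,0]]'
```

```text
time: 5.87
tool_pos: [0.6207, -0.1247, 0.2461]
tool_rot: [3.139, -0.002, 1.558]
contact_force: [-0.2, 6.0, 8.0]
opening: 0.0006
grip_force: 4.3
time: 6.03
tool_pos: [0.6207, -0.1252, 0.2461]
tool_rot: [3.139, -0.0, 1.558]
contact_force: [-0.9, 2.1, 7.6]
opening: 0.0002
grip_force: 3.9
```

The fingertip is on the third sleeve. Now I lift, go left of the can, open the fingers to about 20 mm and lower.

```bash
python3 -m crank '[[-1,0,0,-40,0],[-1,0,0,-80,0],[-0.56,40,-35,-80,0],[-0.56,80,-70,-80,0],[-0.56,110,-100,-80,0],[-0.56,140,-130,-80,0],[-0.56,170,-150,-80,0],[-0.56,191,-167,-80,0],[-0.56,191,-167,-80,0],[-0.56,191,-167,-80,0],[-0.56,191,-167,-80,0]]'
python3 - <<'E'
from h import *
c=cal("wrist");p,d=vision.read_camera("wrist");t,dt=vision.read_camera("top")
s=telemetry.observe();print(s["tool_pos"],s["opening"],s["contact_force"])
P=cloud(c,d);k=(d>.05)&(P[...,2]>.055)&(P[...,2]<.08)&(abs(P[...,0]-.456)<.04)&(abs(P[...,1]-.0145)<.04)
print(k.sum(),P[k].min(0) if k.any() else 0,P[k].max(0) if k.any() else 0)
cv2.imwrite("pics/m.png",np.hstack([cv2.resize(p,(400,300)),cv2.resize(t[100:280,140:380],(400,300))])[...,::-1])
E
```

```text
time: 6.95
tool_pos: [0.4561, 0.0679, 0.3251]
tool_rot: [3.14, 0.0, 1.559]
contact_force: [1.8, -0.7, 0.7]
opening: 0.0206
grip_force: 0.0
[0.45666939 0.06709029 0.32478876] 0.020313956794588556 [ 0.00356144 -0.75293824 -1.30490588]
1260 [0.44074807 0.01022673 0.05501468] [0.47194196 0.04381156 0.07361499]
```

View pics/m.png

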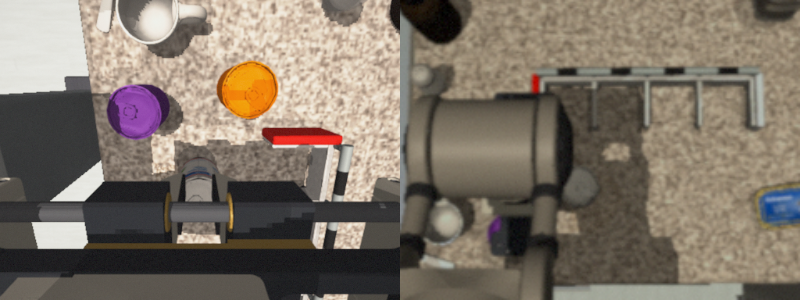

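The wrist view (left) shows the fingers at (200,210) just behind the can, with orange and purple clear. The top view (right) shows the can at (578,187) and the gap clear. Next I lower to 35 mm and push the can to the right.

```bash
python3 -m crank '[[-0.56,0,0,30,0],[-0.56,0,0,60,0],[-0.56,0,0,85,0],[-0.56,0,0,100,0],[-0.56,0,0,112,0],[-0.56,0,0,112,0],[-0.56,0,0,112,0]]' && python3 -m crank '[[-0.56,-5,0,0,0],[-0.56,-10,0,0,0],[-0.56,-14,0,0,0],[-0.56,-18,0,0,0],[-0.56,-24,0,0,0],[-0.56,-31,0,0,0],[-0.56,-38,0,0,0],[-0.56,-45,0,0,0],[-0.56,-52,0,0,0],[-0.56,-59,0,0,0],[-0.56,-65,0,0,0],[-0.56,-70,0,0,0]]'
python3 - <<'E'
from h import *
t,dt=vision.read_camera("top");P=cloud(cal("top"),dt)
k=(dt>.3)&(P[...,2]>.06)&(P[...,2]<.08)&(abs(P[...,0]-.456)<.05)&(P[...,1]<.03)&(P[...,1]>-.16)
print(k.sum(),P[k].min(0),P[k].max(0))
E
```

```text
time: 7.63
tool_pos: [0.4563, 0.067, 0.2122]
tool_rot: [-3.14, -0.0, 1.556]
contact_force: [-0.1, 1.0, -0.3]
opening: 0.0204
grip_force: 0.0
time: 8.63
tool_pos: [0.4548, -0.0028, 0.2127]
tool_rot: [-3.142, -0.0, 1.557]
contact_force: [0.7, 3.1, 3.3]
opening: 0.0201
grip_force: 1.9
7 [ 0.46181048 -0.0462641   0.06740769] [ 0.48070889 -0.04359148  0.07193416]
```

```bash
python3 -m crank '[[-0.56,-7,0,0,0],[-0.56,-14,0,0,0],[-0.56,-22,0,0,0],[-0.56,-30,0,0,0],[-0.56,-38,0,0,0],[-0.56,-46,0,0,0],[-0.56,-54,0,0,0],[-0.56,-62,0,0,0],[-0.56,-70,0,0,0],[-0.56,-77,0,0,0],[-0.56,-82,0,0,0],[-0.56,-84,0,0,0]]' && python3 -m crank '[[-0.56,10,0,0,0],[-0.56,30,0,0,0],[-0.56,30,0,-60,0],[-0.56,30,0,-100,0],[-0.56,60,-30,-110,0],[-0.56,90,-60,-110,0],[-0.56,120,-90,-110,0],[-0.56,120,-90,-110,0],[-0.56,120,-90,-110,0]]'
python3 - <<'E'
from h import *
t,dt=vision.read_camera("top");P=cloud(cal("top"),dt);c=cal("top")
k=(dt>.3)&(P[...,2]>.06)&(P[...,2]<.08)&(abs(P[...,0]-.456)<.06)&(P[...,1]<-.05)&(P[...,1]>-.2)
print(k.sum(),P[k].min(0),P[k].max(0)); cv2.imwrite("pics/t3.png",cv2.resize(t[100:280,160:400],(800,600))[...,::-1])
hsv=cv2.cvtColor(t,cv2.COLOR_RGB2HSV)
for col in (272,289,305,320,336): # divider tops, tilt check
    pass
for row in(152,158,164,170):
    r=(P[row,:,2]>.03)&(P[row,:,2]<.06)&(dt[row]>.3); r[:222]=0;r[366:]=0
    x=np.nonzero(r)[0]
    for g in np.split(x,np.nonzero(np.diff(x)>1)[0]+1):
        if 3<=len(g)<12: print(row,g.mean(),ray(c,g.mean(),row,.042)[:2].round(4))
E
```

```text
time: 9.68
tool_pos: [0.4537, -0.0869, 0.2127]
tool_rot: [3.141, 0.0, 1.557]
contact_force: [-0.5, 1.3, 0.6]
opening: 0.0202
grip_force: 1.0
time: 10.43
tool_pos: [0.3631, 0.0371, 0.3229]
tool_rot: [-3.141, -0.0, 1.561]
contact_force: [0.2, -0.2, 0.9]
opening: 0.0199
grip_force: 0.0
462 [ 0.42508403 -0.15174647  0.06059596] [ 0.47971789 -0.09508614  0.07691795]
152 224.0 [0.6054 0.0706]
152 256.0 [ 0.604  -0.0088]
152 319.0 [ 0.6014 -0.1646]
152 353.0 [ 0.5999 -0.2484]
158 224.0 [0.5902 0.0706]
158 256.0 [ 0.5889 -0.0087]
158 319.0 [ 0.5862 -0.1641]
158 353.0 [ 0.5848 -0.2477]
164 223.0 [0.5751 0.0731]
164 256.0 [ 0.5738 -0.0085]
164 319.0 [ 0.5712 -0.1636]
164 353.0 [ 0.5698 -0.247 ]
170 224.0 [0.56   0.0706]
170 256.0 [ 0.5587 -0.0083]
170 319.0 [ 0.5562 -0.1631]
170 354.0 [ 0.5548 -0.2488]
```

View pics/t3.png

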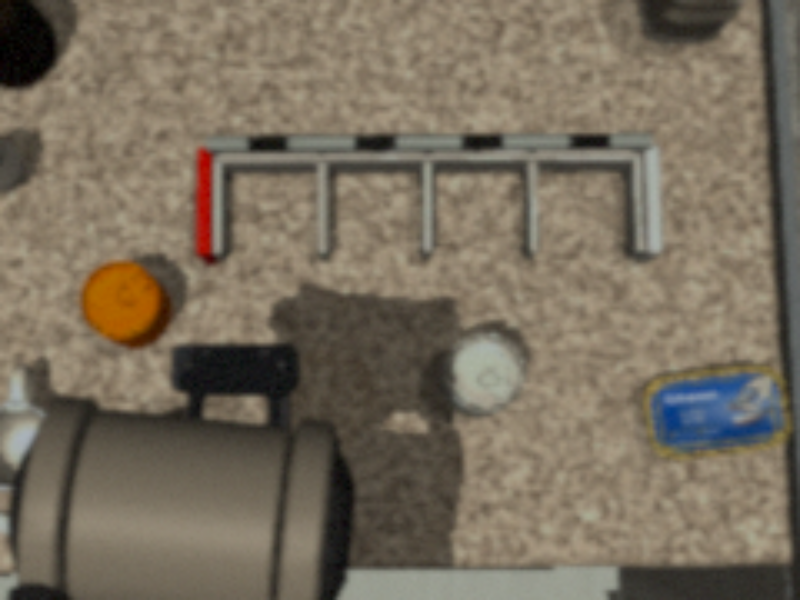

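The top view shows the can at (487,370) standing upright in line with the third gap (480,210), and the tin at (715,405) is undisturbed. Now I turn a quarter and go behind the can.

```bash
python3 -m crank '[[-0.56,-20,39,0,0.12],[-0.56,-40,39,0,0.24],[-0.56,-60,39,0,0.36],[-0.56,-80,39,0,0.48],[-0.56,-100,39,0,0.6],[-0.56,-120,39,0,0.72],[-0.56,-140,39,0,0.84],[-0.56,-160,39,0,0.96],[-0.56,-160,39,0,1.08],[-0.56,-160,39,0,1.2],[-0.56,-160,39,0,1.32],[-0.56,-160,39,0,1.44]]' && python3 -m crank '[[-0.56,0,0,0,0.12],[-0.56,0,0,0,0.134],[-0.56,0,0,0,0.134],[-0.56,0,0,0,0.134]]'
```

```text
time: 11.48
tool_pos: [0.403, -0.1268, 0.3224]
tool_rot: [3.141, -0.0, 0.11]
contact_force: [-0.1, 0.5, -0.6]
opening: 0.0199
grip_force: 0.0
time: 11.82
tool_pos: [0.4026, -0.1259, 0.3225]
tool_rot: [3.142, 0.0, -0.013]
contact_force: [0.3, 0.2, 0.4]
opening: 0.0204
grip_force: 0.0
```

```bash
python3 -m crank '[[-0.56,-4,-3,30,0],[-0.56,-4,-3,60,0],[-0.56,-4,-3,85,0],[-0.56,-4,-3,102,0],[-0.56,-4,-3,110,0],[-0.56,-4,-3,110,0],[-0.56,-4,-3,110,0]]' && python3 -m crank '[[-0.56,5,0,0,0],[-0.56,10,0,0,0],[-0.56,15,0,0,0],[-0.56,20,0,0,0],[-0.56,26,0,0,0],[-0.56,33,0,0,0],[-0.56,40,0,0,0],[-0.56,47,0,0,0],[-0.56,54,0,0,0],[-0.56,60,0,0,0],[-0.56,65,0,0,0],[-0.56,68,0,0,0]]'
python3 - <<'E'
from h import *
t,dt=vision.read_camera("top");P=cloud(cal("top"),dt)
k=(dt>.3)&(P[...,2]>.06)&(P[...,2]<.08)&(P[...,0]>.44)&(P[...,0]<.59)&(P[...,1]<-.05)&(P[...,1]>-.2)
print(k.sum(),P[k].min(0),P[k].max(0)); cv2.imwrite("pics/t4.png",cv2.resize(t[100:280,160:400],(800,600))[...,::-1])
E
```

```text
time: 12.4
tool_pos: [0.3986, -0.1226, 0.2129]
tool_rot: [-3.142, -0.0, -0.015]
contact_force: [-0.8, 0.6, 1.3]
opening: 0.02
grip_force: 0.0
time: 13.4
tool_pos: [0.467, -0.1235, 0.2126]
tool_rot: [3.142, -0.0, -0.016]
contact_force: [-2.9, 0.0, 2.1]
opening: 0.0202
grip_force: 1.7Traceback (most recent call last):
  File "<stdin>", line 4, in <module>
    return umr_minimum(a, axis, None, out, keepdims, initial, where)
ValueError: zero-size array to reduction operation minimum which has no identity
```

Run:
```python
from h import *
t,dt=vision.read_camera("scene");P=cloud(cal("scene"),dt)
k=(dt>.2)&(P[...,2]>.06)&(P[...,2]<.08)&(P[...,0]>.44)&(P[...,0]<.59)&(P[...,1]<-.05)&(P[...,1]>-.2)
print(k.sum(),P[k].min(0),P[k].max(0)); cv2.imwrite("pics/s4.png",cv2.resize(t[150:270,170:350],(800,533),interpolation=2)[...,::-1])
```

```text
78 [ 0.45257754 -0.15526922  0.06003469] [ 0.46919448 -0.09572267  0.07964858]
```

View pics/s4.png

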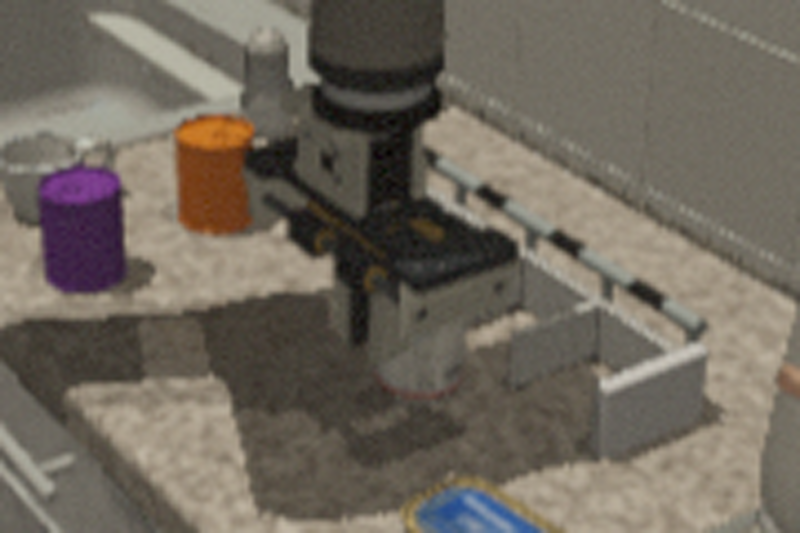

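The can stands upright at (420,360), pushed by both fingers, in line with the gap to the left of the last divider nose (515,360). I continue the push.

```bash
python3 -m crank '[[-0.56,4,0,0,0],[-0.56,8,0,0,0],[-0.56,12,0,0,0],[-0.56,16,0,0,0],[-0.56,20,0,0,0],[-0.56,25,0,0,0],[-0.56,30,0,0,0],[-0.56,35,0,0,0],[-0.56,40,0,0,0],[-0.56,45,0,0,0],[-0.56,50,0,0,0],[-0.56,54,0,0,0]]' && python3 -m crank '[[-0.56,3,0,0,0],[-0.56,6,0,0,0],[-0.56,9,0,0,0],[-0.56,12,0,0,0],[-0.56,15,0,0,0],[-0.56,18,0,0,0],[-0.56,20,0,0,0],[-0.56,20,0,0,0]]'
```

```text
time: 14.5
tool_pos: [0.5208, -0.1243, 0.2127]
tool_rot: [-3.142, -0.0, -0.016]
contact_force: [-2.4, 0.6, 0.6]
opening: 0.02
grip_force: 0.9
time: 15.17
tool_pos: [0.5407, -0.1247, 0.2127]
tool_rot: [3.142, -0.001, -0.016]
contact_force: [-1.4, -0.1, -0.5]
opening: 0.0199
grip_force: 0.4
```

```bash
python3 -m crank '[[-0.56,1,0,0,0],[-0.56,2,0,0,0],[-0.56,3,0,0,0],[-0.56,4,0,0,0],[-0.56,5,0,0,0],[-0.56,6,0,0,0],[-0.56,6,0,0,0]]'
```

```text
time: 15.75
tool_pos: [0.5464, -0.1248, 0.2127]
tool_rot: [-3.142, -0.0, -0.016]
contact_force: [-1.1, -0.3, 0.3]
opening: 0.0201
grip_force: 0.7
```

```bash
python3 -m crank '[[-0.56,1,0,0,0],[-0.56,2,0,0,0],[-0.56,3,0,0,0],[-0.56,3,0,0,0]]'
```

```text
time: 16.08
tool_pos: [0.5488, -0.1248, 0.2126]
tool_rot: [-3.141, 0.002, -0.016]
contact_force: [-5.5, -1.1, 3.4]
opening: 0.0202
grip_force: 2.5
```

```bash
python3 -m crank '[[-0.56,0.5,0,0,0],[-0.56,1,0,0,0],[-0.56,1,0,0,0]]' && python3 -m crank '[[-0.56,-5,0,0,0],[-0.56,-15,0,0,0],[-0.56,-40,0,0,0],[-0.56,-80,0,0,0],[-0.56,-100,0,-40,0],[-0.56,-120,0,-80,0],[-0.56,-140,30,-110,0],[-0.56,-140,0,-110,0],[-0.56,-140,0,-110,0]]'
python3 - <<'E'
from h import *
s=telemetry.observe();print(s["tool_pos"])
t,dt=vision.read_camera("top");P=cloud(cal("top"),dt)
k=(dt>.3)&(P[...,2]>.069)&(P[...,2]<.08)&(P[...,0]>.54)&(P[...,0]<.612)&(P[...,1]<-.09)&(P[...,1]>-.16)
print(k.sum(),P[k].min(0),P[k].max(0)); cv2.imwrite("pics/t5.png",cv2.resize(t[100:280,160:400],(800,600))[...,::-1])
E
```

```text
time: 16.33
tool_pos: [0.5492, -0.1248, 0.2126]
tool_rot: [-3.141, 0.004, -0.016]
contact_force: [-8.2, -0.7, 5.1]
opening: 0.0202
grip_force: 4.1
time: 17.08
tool_pos: [0.4093, -0.1227, 0.3253]
tool_rot: [3.14, -0.005, -0.02]
contact_force: [-0.4, 0.5, -0.3]
opening: 0.0198
grip_force: 0.0
[ 0.40932278 -0.12272375  0.32531142]
217 [ 0.55594548 -0.15326874  0.06900168] [ 0.61055573 -0.098253    0.07584869]
```

View pics/t5.png

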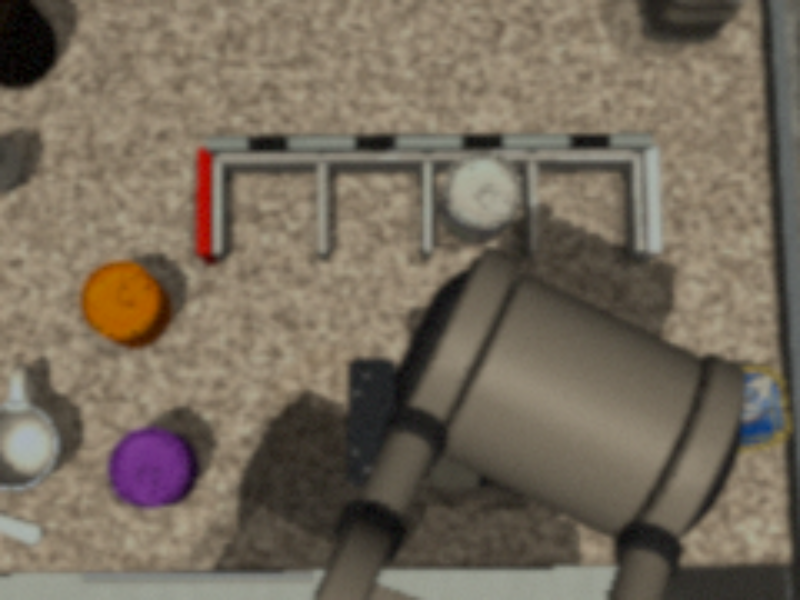

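The can stands upright at (482,190) in the third gap, centred and against the back panel (centre about x 0.583, y -0.126, as expected). The bystanders in view look undisturbed, so I hand in.

```bash
python3 -c "
from cell import ticket; print(ticket.hand_in())"
```

```text
the job is handed in; nothing more can be done
None
```

I ran the fingertip along the rail over sleeves one to three, never going near the fourth, then pushed the can upright into the third gap against the back panel; I saw no bystander move, and the job is handed in (no verdict was returned).

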